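# Prove the roller limit switch

### The job

Two limit switches stand on the welding table. Test the one whose arm carries a roller: with the gripper push its roller arm sideways, towards the rubber buffer on its own foot plate, until it is clearly tripped (about 40 degrees over), hold it there for a good second without driving it on to its end stop, then let it go so that it springs back upright. Leave the arm of the other switch, a plain thin rod, alone.

Things in the scene. Friction and masses are not known exactly. Their poses are not given: they have to be found in the camera images.
- roller (a point): Centre of the roller, a white nylon disc 30 mm across and 12 mm wide at the top of the flat steel arm of the roller switch, 150 mm above the table. Arm upright: z points up; x is the roller's horizontal axis, pointing to the housing (yaw within 0.5 rad of straight away from the robot); y points sideways to the end of the foot plate with the rubber buffer: push along +y. The point turns with the arm.
- roller_arm (a joint): Angle of the roller arm, rad: 0 upright (held by a spring), positive when swung sideways to the buffer. Trips at 0.45; end stops at 1.2 and -1.2. The shaft lies 60 mm below the roller's centre. The spring gives 0.4 N m per rad: about 5 N at the roller at 0.7 rad, where the roller has gone 39 mm sideways and 14 mm down.
- roller_switch: The roller switch, fixed to the table: foot plate 70 x 140 x 8 mm, on it a grey and aluminium housing 38 x 44 mm, top 106 mm above the table, and at the +y end the rubber buffer on a bracket up to 48 mm high. Origin on the table below the housing, 31 mm along +x from the roller; same axes as the roller.
- rod_tip (a point): Tip of the plain thin steel rod (6 mm thick, no roller) that is the arm of the other switch, a unit with the same housing, foot plate and buffer; 168 mm above the table, upright. Same axes as the roller's. Not to be pushed.
- rod_arm (a joint): Angle of the rod arm of the other switch, rad: 0 upright (held by a spring), positive towards its buffer. Must stay near 0.
There are look-alikes about, which are no part of the job. Leave any yellow look-alike of the part that bears rod_tip alone.

How it is judged:
On the way:
1. the roller arm is swung towards the buffer past its trip point (0.45 rad) and held there, short of the end stop, for 0.8 s (value of joint roller_arm between 0.45 and 1.08 rad), for 0.8 s.
At the end, for the whole second after the job is handed in: after the trip, the roller arm has sprung back and both switch arms stand upright within 0.12 rad (value of joint roller_arm between -0.12 and 0.12 rad and value of joint rod_arm between -0.12 and 0.12 rad); the robot touches nothing.
It fails at once if the roller arm is driven on to its end stop (beyond 1.08 rad) (value of joint roller_arm above 1.08 rad).
It fails at once if the rod arm of the other switch is pushed aside (more than 0.25 rad) (value of joint rod_arm above 0.25 rad or value of joint rod_arm below -0.25 rad).
It also fails if it takes over 32 s, if anything falls off the work surface, if the arm or the gripper's body presses on something with over 40 N, if the wrist force passes 120 N, or if a joint passes its speed limit or range.

### The arm

A 7-joint arm with a two-finger parallel gripper is mounted at the origin on the work surface; the furniture and walls round the work are solid. World frame = base frame: x ahead of the robot, y to its left, z up, the work surface at z = 0. Lengths are in m, angles in rad, forces in N, time in s.
With the tool pointing down it reaches from about 0.425 to 0.825 m from the base axis. Payload 3.6 kg.
Tool frame: the origin (TCP) lies at the very end of the fingers, on their centre line; the grasp point (between the pads) lies 19 mm behind it; z points along the fingers, y is the direction in which the jaws open and shut (so a half turn about z gives the same grasp; the last joint's range is limited). The gripper opens to 85 mm and grips with 20 to 120 N. Pads are 22 mm wide; open, the fingers measure 114 mm over their backs; the gripper's body (76 mm by 85 mm) begins 54 mm behind the grasp point. The pads swing forward as they close: fully open they stand 13 mm farther back than shut.
Start: joints at [-1.21, 0.615, -0.013, 1.423, 0.008, 1.103, -0.04], TCP at [0.246, 0.602, 0.231] pointing down, gripper open.
Joint ranges: [-3.12, 3.12], [-0.3, 2.06], [-1.34, 1.32], [0.26, 2.42], [-1.36, 4.5], [0.01, 1.98], [-2.84, 2.84]. Speed limits (rad/s): [2.79, 2.79, 3.14, 3.14, 3.14, 3.14, 3.14].

### API

Orientations are given as [roll, pitch, yaw] about the fixed x, y, z axes, in that order (R = Rz(yaw) Ry(pitch) Rx(roll)).
In Python, from station import robot gives the robot as it stands. The module is installed in compiled form; this text tells all that it offers.
- The arm moves only by the tool apply_moves, never from a script. Its argument "rows" is one flat list of numbers, 6 for each row, row after row: the shift along the world's x, y, z in units of 40 mm (1.0 is 40 mm), then the turn, a rotation vector about the world's x, y, z in units of 6 degrees (1.0 is 6 degrees). A call has 1 to 5 rows; each row shifts and turns the commanded pose from where the row before left it; what a row does not reach is not made up. A row lasts 1/12 s, in which the tool goes at most 41.7 mm and 7.16 degrees, less where a joint would pass 70% of its speed; a pose out of reach is approached as far as the arm can. A call is refused whole if a number of a shift passes 1 or a number of a turn 1, either way. A call with a gripper value outside its range is refused whole. "jaw" is the closure, from -1 (fully open) to 1 (shut), so that 0 is half open, set as the call begins (left out, the last holds). The fingers move at their own pace and stop on an object; "grip_force" is the grip in N (left out, the last holds). Time passes only in rows, so rows that do not move let the fingers close. It gives the time, the measured TCP pose, the force and the opening at its end, in the units of the state.
- robot.sense(): the state, without advancing time (a new reading comes with each control period).
- robot.read_camera(name): name is "scene" or "top" or "wrist"; returns the picture (420x560x3 uint8, red, green, blue); there is no depth.
- robot.calibration(name): a dict with "fx", "fy", "cx", "cy" (pixels), "R" (3x3) and "t" (3): a world point X has camera coordinates R X + t. Camera axes: x right, y down, z forward; pixel columns grow to the right and rows downward; lengths in m; the calibration is good to about 2 mm. A picture is of the moment at which its call begins: read the wrist's pose just before it. calibration takes no time and is no camera call; for the wrist camera it gives the pose at the moment of the call.
- robot.hand_in(): hands the job in, once; it reports no verdict.
The state is a dict: "clock": time; "joints": joint angles; "qvel": joint speeds; "tau": joint torques, N m; "tool_pos": TCP position; "tool_rot": TCP orientation; "force": force on the tool from outside, world axes, zero at the start; "torque": the same for the moment, N m; "opening": finger opening in m.
Only numpy, scipy, OpenCV 4.12 (cv2) and the standard library are available. Lean on these libraries where they do the work, as an engineer would, in place of code of your own. Each camera call takes 0.05 s, during which the arm holds its last target.

## Working session

There is one attempt and no reset: what is moved stays moved. The work goes in short steps, Python scripts to look and compute and a tool call to move; the robot and the scene stay as the last step left them, time stands still between calls to the robot, and variables do not carry over. Pictures are saved under pics/ and viewed, and the job is handed in when it is done.

Besides the shell and the picture viewer there is one more tool, called after "Call:" as a command line: name --argument value ..., lists and objects as JSON in quotes. apply_moves: Moves the arm, as the interface text tells. Its arguments: {"type":"object","properties":{"rows":{"type":"array"},"jaw":{"type":"number"},"grip_force":{"type":"number"}},"required":["rows"]}

```bash
mkdir -p pics; python3 - <<'E'
from station import robot
import cv2
s=robot.sense();print(s['clock'],s['tool_pos'],s['tool_rot'],s['opening'])
for n in("scene","top"):
    im=robot.read_camera(n);cv2.imwrite(f'pics/{n}0.png',im[:,:,::-1])
    c=robot.calibration(n);print(n,c)
E
```

```text
0.0 [0.24547629 0.601002   0.23010978] [-3.13892751e+00  3.41004749e-05  2.75388694e+00] 0.08558091709609694
scene {'fx': 482.43432139676355, 'fy': 482.43432139676355, 'cx': 274.1831357607388, 'cy': 210.63615669041482, 'R': array([[ 0.68246099, -0.73062844,  0.02071446],
       [-0.41290992, -0.40876347, -0.81389055],
       [ 0.60311889,  0.54689534, -0.58064885]]), 't': array([-0.37329342,  0.29138229,  0.71736559])}
top {'fx': 409.0336423460064, 'fy': 409.0336423460064, 'cx': 280.2696884922132, 'cy': 203.62831433505505, 'R': array([[ 2.76331996e-02, -9.99617866e-01, -7.26339153e-04],
       [-9.96609622e-01, -2.74936943e-02, -7.75458415e-02],
       [ 7.74962388e-02,  2.86671630e-03, -9.96988523e-01]]), 't': array([-0.03987515,  0.51034097,  1.14338504])}
```

View pics/scene0.png

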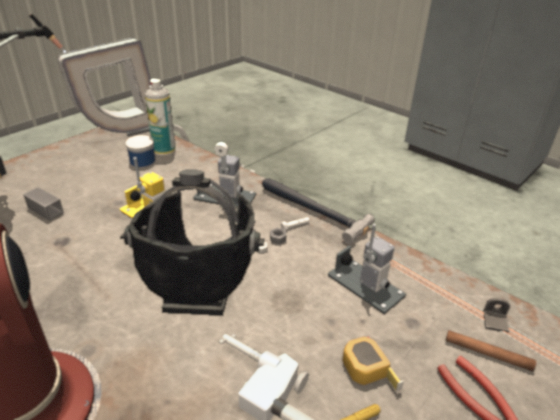

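View pics/top0.png

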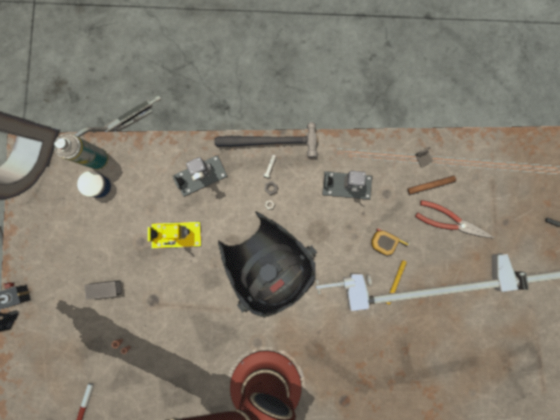

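```bash
python3 - <<'E'
import cv2,numpy as np
s=cv2.imread('pics/scene0.png');t=cv2.imread('pics/top0.png')
f=lambda a:cv2.resize(a,(400,300),interpolation=cv2.INTER_CUBIC)
o=np.vstack([np.hstack([f(s[130:220,180:300]),f(s[205:310,320:460][:, :140])]),np.hstack([f(t[140:206,160:248]),f(t[150:216,310:398])])])
cv2.imwrite('pics/crop0.png',o)
E
```

```text
(no output)
```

View pics/crop0.png

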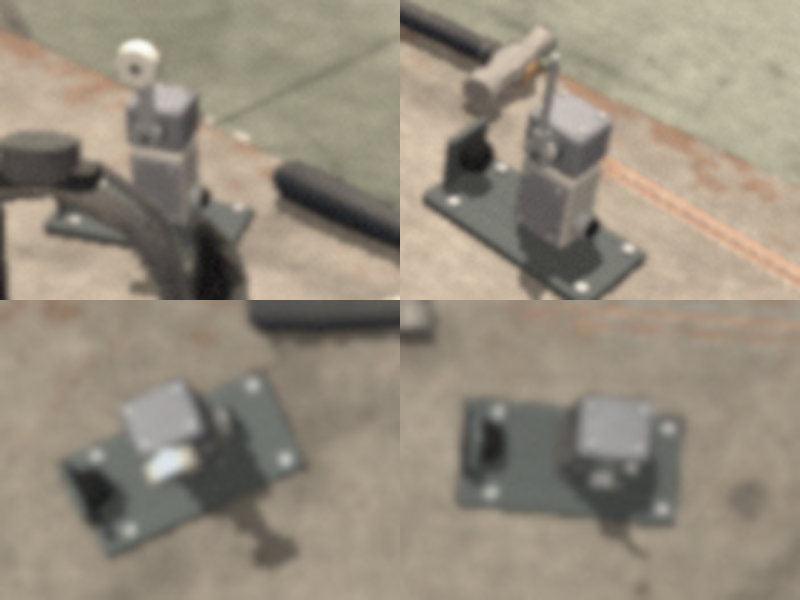

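```bash
cat > h.py <<'E'
import numpy as np,cv2
from station import robot
def ray(n,p):
    c=robot.calibration(n);d=np.array([(p[0]-c['cx'])/c['fx'],(p[1]-c['cy'])/c['fy'],1.]);R=c['R']
    d=R.T@d;return -R.T@c['t'],d/np.linalg.norm(d)
def onz(n,p,z):
    o,d=ray(n,p);return o+d*(z-o[2])/d[2]
def proj(n,X):
    c=robot.calibration(n);x=c['R']@np.array(X)+c['t'];return x[0]/x[2]*c['fx']+c['cx'],x[1]/x[2]*c['fy']+c['cy']
def tri(a,b):
    A=np.zeros((3,3));v=np.zeros(3)
    for o,d in(a,b):
        P=np.eye(3)-np.outer(d,d);A+=P;v+=P@o
    return np.linalg.solve(A,v)
E
python3 - <<'E'
from h import *
t=cv2.imread('pics/top0.png');s=cv2.imread('pics/scene0.png')
def blob(im,x0,y0,x1,y1):
    h=im[y0:y1,x0:x1].min(2).astype(float);m=(h>175).astype(np.uint8)
    n,l,st,ce=cv2.connectedComponentsWithStats(m);i=1+st[1:,4].argmax();print(st[i]);return ce[i]+[x0,y0]
pt=blob(t,185,165,210,190);ps=blob(s,208,138,236,165);print(pt,ps)
X=tri(ray('top',pt),ray('scene',ps));print('roller tri',X,'top@.15',onz('top',pt,.15),onz('top',pt,.158),'scene@.15',onz('scene',ps,.15),proj('top',X),proj('scene',X))
cs=[np.array(p)/4.545+[160,140] for p in[(57,463),(110,555),(305,468),(258,370)]]
W=[onz('top',p-.0,.008) for p in cs];print(np.round(W,4))
e=[np.linalg.norm(W[i]-W[(i+1)%4]) for i in range(4)];print(e)
y=(W[0]+W[1]-W[2]-W[3])[:2];x=(W[0]+W[3]-W[1]-W[2])[:2]
print('yaw', np.arctan2(-y[0],y[1]),np.arctan2(x[1],x[0]),'centre',np.mean(W,0))
print('rod sw plate', onz('top',(348,185),.008), 'yellow',onz('top',(175,235),0.0))
# housing top centre (31mm +x of roller)
hc=np.array([162,417])-[0,300];print('housing top',onz('top',hc/4.545+[160,140],.106))
E
```

```text
[ 8  8  8  6 35]
[ 8  4 11  6 44]
[196.14285714 175.25714286] [221.43181818 144.20454545]
roller tri [0.56774086 0.18654164 0.15740601] top@.15 [0.5674494  0.18932934 0.15      ] [0.56631217 0.18763191 0.158     ] scene@.15 [0.57822312 0.19599175 0.15      ] (np.float64(196.64817940512307), np.float64(174.74166893732712)) (np.float64(220.61045259919035), np.float64(144.19959986076543))
[[0.3943 0.2784 0.008 ]
 [0.338  0.2425 0.008 ]
 [0.3955 0.1227 0.008 ]
 [0.4561 0.1546 0.008 ]]
[np.float64(0.06676737854373811), np.float64(0.1329137939508605), np.float64(0.06849841511642744), np.float64(0.13836399512250067)]
yaw 0.45525876354244965 0.5255301254512335 centre [0.39598409 0.19956527 0.008     ]
rod sw plate [ 0.57138733 -0.21941165  0.008     ] yellow [0.41398523 0.27439243 0.        ]
housing top [0.59909177 0.20109784 0.106     ]
```

```bash
python3 - <<'E'
from h import *
pt=np.array([160+169/4.545,140+163/4.545]);ps=np.array([180+138*.3,130+62*.3]);print(pt,ps)
X=tri(ray('top',pt),ray('scene',ps));print('roller tri',X,'top@.155',onz('top',pt,.155),'scene@.15',onz('scene',ps,.15),proj('top',X),proj('scene',X))
cs=[np.array(p)/4.545+[160,140-300/4.545] for p in[(57,463),(110,555),(305,468),(258,370)]]
W=[onz('top',p-.0,.008) for p in cs];print(np.round(W,4))
e=[np.linalg.norm(W[i]-W[(i+1)%4]) for i in range(4)];print(e)
y=(W[0]+W[1]-W[2]-W[3])[:2];x=(W[0]+W[3]-W[1]-W[2])[:2]
print('yaw', np.arctan2(-y[0],y[1]),np.arctan2(x[1],x[0]),'centre',np.mean(W,0))
s=robot.sense();print(s['clock'],s['tool_pos'],s['tool_rot'])
E
```

```text
[197.18371837 175.86358636] [221.4 148.6]
roller tri [0.56748191 0.18640966 0.14657241] top@.155 [0.56526749 0.18557258 0.155     ] scene@.15 [0.56429211 0.18055479 0.15      ] (np.float64(197.56560517919883), np.float64(175.47320470722883)) (np.float64(220.77559163774185), np.float64(148.597482102063))
[[0.584  0.2875 0.008 ]
 [0.5262 0.2512 0.008 ]
 [0.5851 0.1299 0.008 ]
 [0.6473 0.1622 0.008 ]]
[np.float64(0.06824674528542185), np.float64(0.13485589045427868), np.float64(0.07007843457330555), np.float64(0.14041305873688698)]
yaw 0.45994594401767247 0.520405503233363 centre [0.58566573 0.2076915  0.008     ]
0.1 [0.24552274 0.60109786 0.23021198] [-3.13921150e+00  5.85194795e-06  2.75384871e+00]
```

Candidates: the roller switch (white disc at scene (221,149), top (197,176)), the rod switch (scene (375,235), top (350,185)) and the yellow rod look-alike (scene (145,185), top (175,235)). The close crop shows the white disc only on the first, with its buffer at the near-left end of the plate. Roller ≈ (0.567, 0.186, 0.147), which fits the given 0.150. Yaw ≈ 0.48, and the plate measures about 69 x 138 mm against the given 70 x 140.

I'll close the jaws and approach from the −y side.

Call:
apply_moves --rows '[0.43, -0.57, 0.15, 0, 0, -0.33, 0.43, -0.57, 0.15, 0, 0, -0.33, 0.43, -0.57, 0.15, 0, 0, -0.33, 0.43, -0.57, 0.15, 0, 0, -0.33, 0.43, -0.57, 0.15, 0, 0, -0.33]' --jaw 1 --grip_force 60

```text
clock: 0.52
tool_pos: [0.3322, 0.4862, 0.261]
tool_rot: [-3.14, 0.0, 2.579]
force: [0.4, 0.1, -0.5]
opening: 0.0254
```

Call:
apply_moves --rows '[0.43, -0.57, 0, 0, 0, -0.33, 0.43, -0.57, 0, 0, 0, -0.33, 0.43, -0.57, 0, 0, 0, -0.33, 0.43, -0.57, 0, 0, 0, -0.33, 0.43, -0.57, 0, 0, 0, -0.33]'

```text
clock: 0.93
tool_pos: [0.4182, 0.3723, 0.2609]
tool_rot: [-3.141, -0.0, 2.407]
force: [1.0, 0.2, 0.5]
opening: 0.0003
```

Call:
apply_moves --rows '[0.43, -0.57, 0, 0, 0, -0.33, 0.43, -0.57, 0, 0, 0, -0.33, 0.43, -0.57, 0, 0, 0, -0.33, 0.43, -0.57, 0, 0, 0, -0.33, 0.43, -0.57, 0, 0, 0, -0.33]'

```text
clock: 1.35
tool_pos: [0.5041, 0.2584, 0.2609]
tool_rot: [-3.14, -0.0, 2.234]
force: [1.1, 0.7, 0.9]
opening: 0.0001
```

Call:
apply_moves --rows '[0.43, -0.57, 0, 0, 0, -0.33, 0.43, -0.57, 0, 0, 0, -0.33, 0.43, -0.57, 0, 0, 0, -0.33, 0.43, -0.57, 0, 0, 0, -0.33, 0.43, -0.57, 0, 0, 0, -0.33]'

```text
clock: 1.77
tool_pos: [0.5901, 0.1445, 0.2608]
tool_rot: [-3.14, -0.0, 2.061]
force: [0.6, 1.0, -0.2]
opening: -0.0
```

Call:
apply_moves --rows '[0, 0, 0, 0, 0, 0, 0, 0, 0, 0, 0, 0, 0, 0, 0, 0, 0, 0]'

```text
clock: 2.02
tool_pos: [0.5891, 0.1464, 0.2607]
tool_rot: [-3.14, -0.001, 2.063]
force: [0.0, 0.2, -0.5]
opening: -0.0001
```

```bash
python3 - <<'E'
from h import *
ims={n:robot.read_camera(n)[:,:,::-1] for n in('wrist','scene')}
cv2.imwrite('pics/wrist1.png',ims['wrist']);cv2.imwrite('pics/scene1.png',cv2.resize(ims['scene'][80:230,150:350],(800,600),interpolation=cv2.INTER_CUBIC))
p=np.array([.567,.186,.15]);x=np.array([.887,.462,0]);y=np.array([-.462,.887,0])
print('wrist px roller',proj('wrist',p),'scene',proj('scene',p))
print(robot.calibration('wrist')['t'])
E
```

```text
wrist px roller (np.float64(276.58357368853706), np.float64(152.1419224855508)) scene (np.float64(220.6696305026188), np.float64(147.36423403698097))
[-0.58828418 -0.19044985  0.36376197]
```

View pics/wrist1.png

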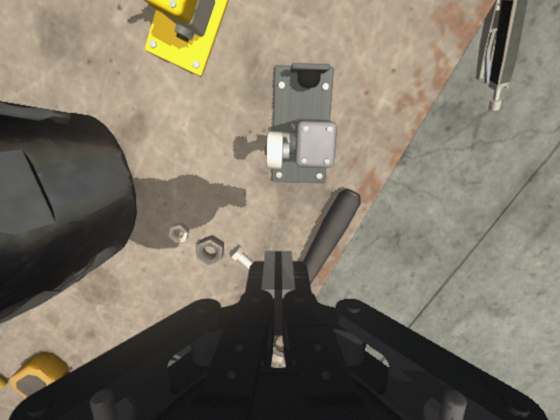

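View pics/scene1.png

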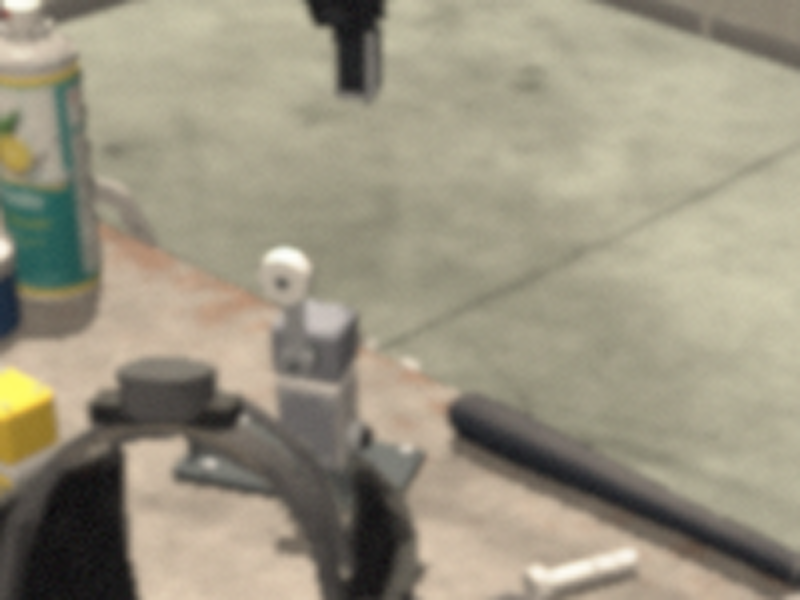

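The wrist view shows the roller at (275,151), against a prediction of (277,152). The plate runs nearly vertically in the image and the buffer is at its far end (310,75), so the pushing direction is confirmed. I'll lower with about 19 mm of clearance, then push.

Call:
apply_moves --rows '[0, 0, -0.7, 0, 0, 0, 0, 0, -0.7, 0, 0, 0, 0, 0, -0.7, 0, 0, 0, 0, 0, -0.7, 0, 0, 0, 0, 0, -0.6, 0, 0, 0]'

```text
clock: 2.53
tool_pos: [0.5885, 0.1475, 0.1237]
tool_rot: [-3.141, -0.001, 2.066]
force: [0.2, -0.8, -0.6]
opening: 0.0005
```

Call:
apply_moves --rows '[0, 0, 0, 0, 0, 0, 0, 0, 0, 0, 0, 0, -0.07, 0.13, 0, 0, 0, 0, -0.07, 0.13, 0, 0, 0, 0, -0.07, 0.13, 0, 0, 0, 0]'

```text
clock: 2.95
tool_pos: [0.5821, 0.1627, 0.1273]
tool_rot: [3.138, 0.0, 2.063]
force: [-0.3, 0.6, -0.2]
opening: 0.0001
```

Call:
apply_moves --rows '[-0.07, 0.13, 0, 0, 0, 0, -0.07, 0.13, 0, 0, 0, 0, -0.07, 0.13, 0, 0, 0, 0, 0, 0, 0, 0, 0, 0]'

```text
clock: 3.28
tool_pos: [0.5729, 0.1785, 0.1259]
tool_rot: [3.14, -0.0, 2.065]
force: [0.1, -0.6, 1.8]
opening: -0.0003
```

```bash
cat > look.py <<'E'
from h import *
import sys
k=sys.argv[1]
s=robot.sense();print(s['clock'],s['tool_pos'],s['force'])
a=robot.read_camera('wrist')[:,:,::-1];b=robot.read_camera('scene')[:,:,::-1]
o=np.hstack([cv2.resize(a[60:360,180:380],(400,600)),cv2.resize(b[110:230,180:260],(400,600),interpolation=cv2.INTER_CUBIC)])
cv2.imwrite(f'pics/l{k}.png',o)
E
python3 look.py 2
```

```text
3.2833 [0.57293233 0.17846887 0.12592612] [ 0.08877652 -0.59345209  1.82157773]
```

View pics/l2.png

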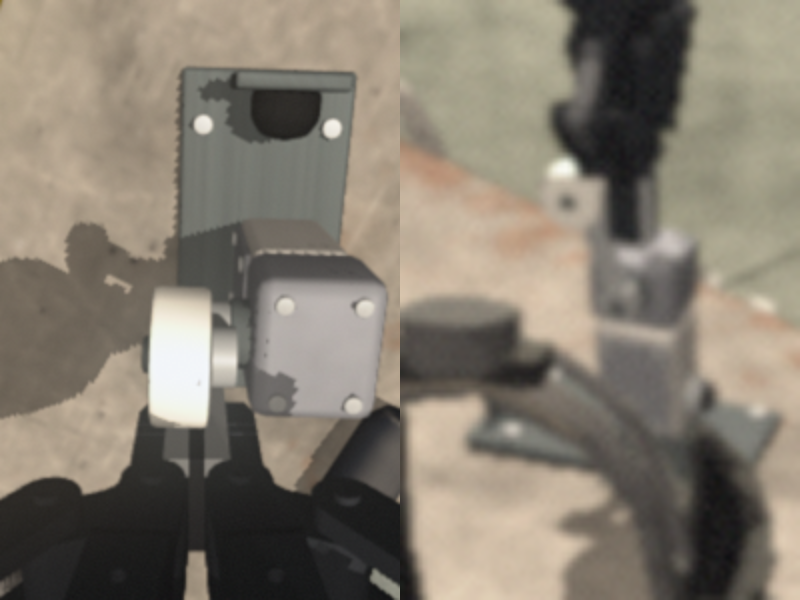

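The roller is in contact and has moved 7.8 px in the scene view, about 17 mm, which is what I expected (θ ≈ 0.28). I'll push another 23 mm or so, then hold.

Call:
apply_moves --rows '[-0.065, 0.13, 0, 0, 0, 0, -0.065, 0.13, 0, 0, 0, 0, -0.065, 0.13, 0, 0, 0, 0, -0.065, 0.12, 0, 0, 0, 0, 0, 0, 0, 0, 0, 0]'

```text
clock: 3.8
tool_pos: [0.5624, 0.1958, 0.125]
tool_rot: [-3.14, 0.003, 2.063]
force: [1.9, -5.4, 0.8]
opening: 0.0
```

```bash
python3 look.py 3
```

```text
3.8 [0.56244044 0.19582948 0.12499992] [ 1.93839922 -5.39913147  0.78792772]
```

View pics/l3.png

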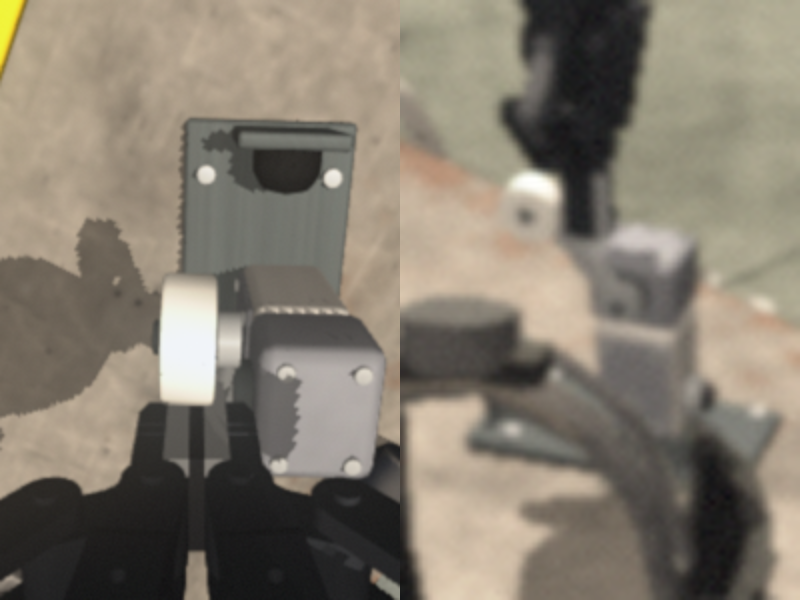

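The roller has moved about 15 px, or 34–37 mm, and the force is 5.7 N, so θ ≈ 0.65. I'll add 2 mm and hold for about 1.6 s.

Call:
apply_moves --rows '[-0.02, 0.05, 0, 0, 0, 0, 0, 0, 0, 0, 0, 0, 0, 0, 0, 0, 0, 0, 0, 0, 0, 0, 0, 0, 0, 0, 0, 0, 0, 0]'

```text
clock: 4.32
tool_pos: [0.5623, 0.1962, 0.1251]
tool_rot: [-3.14, 0.004, 2.061]
force: [3.1, -6.3, 0.6]
opening: 0.0001
```

Call:
apply_moves --rows '[0, 0, 0, 0, 0, 0, 0, 0, 0, 0, 0, 0, 0, 0, 0, 0, 0, 0, 0, 0, 0, 0, 0, 0, 0, 0, 0, 0, 0, 0]'

```text
clock: 4.73
tool_pos: [0.5622, 0.1962, 0.1251]
tool_rot: [-3.14, 0.004, 2.061]
force: [3.0, -6.1, 0.4]
opening: -0.0002
```

Call:
apply_moves --rows '[0, 0, 0, 0, 0, 0, 0, 0, 0, 0, 0, 0, 0, 0, 0, 0, 0, 0, 0, 0, 0, 0, 0, 0, 0, 0, 0, 0, 0, 0]'

```text
clock: 5.15
tool_pos: [0.5622, 0.1962, 0.1251]
tool_rot: [-3.14, 0.004, 2.061]
force: [3.0, -5.1, 1.1]
opening: 0.0001
```

Call:
apply_moves --rows '[0, 0, 0, 0, 0, 0, 0, 0, 0, 0, 0, 0, 0, 0, 0, 0, 0, 0, 0, 0, 0, 0, 0, 0, 0, 0, 0, 0, 0, 0]'

```text
clock: 5.57
tool_pos: [0.5622, 0.1962, 0.1251]
tool_rot: [-3.14, 0.004, 2.061]
force: [2.3, -5.6, -0.2]
opening: 0.0001
```

```bash
python3 look.py 4
```

```text
5.5667 [0.56223038 0.19615087 0.12511013] [ 2.31560105 -5.60657227 -0.22739189]
```

View pics/l4.png

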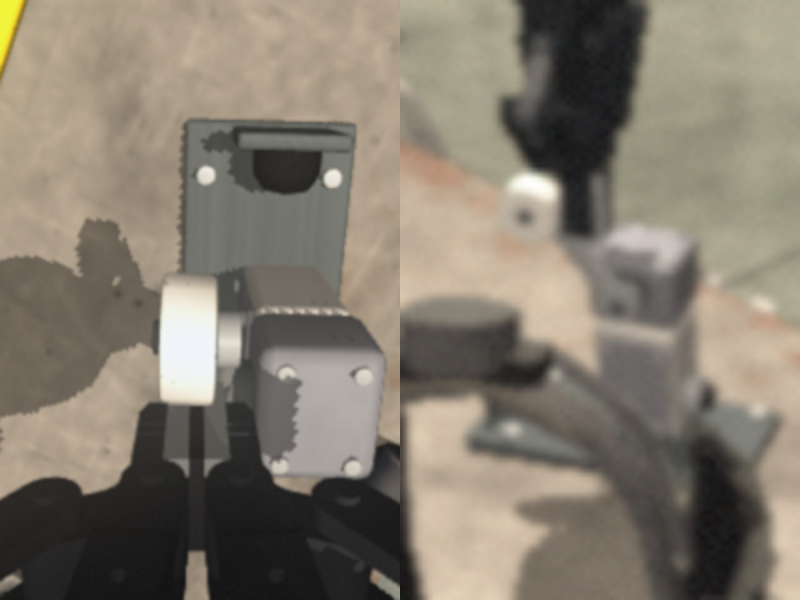

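Held for about 1.7 s at roughly 0.65 rad, by image and force. Now I'll back off gently along −y and rise.

Call:
apply_moves --rows '[0.07, -0.13, 0, 0, 0, 0, 0.07, -0.13, 0, 0, 0, 0, 0.07, -0.13, 0, 0, 0, 0, 0.07, -0.13, 0, 0, 0, 0, 0.07, -0.13, 0, 0, 0, 0]'

```text
clock: 6.08
tool_pos: [0.5754, 0.1736, 0.125]
tool_rot: [-3.141, -0.001, 2.063]
force: [0.2, 0.0, 1.0]
opening: 0.0001
```

Call:
apply_moves --rows '[0.07, -0.13, 0, 0, 0, 0, 0.07, -0.13, 0, 0, 0, 0, 0.07, -0.13, 0, 0, 0, 0, 0.12, -0.22, 0, 0, 0, 0, 0.12, -0.22, 0, 0, 0, 0]'

```text
clock: 6.5
tool_pos: [0.5939, 0.1401, 0.1251]
tool_rot: [-3.141, -0.001, 2.064]
force: [-0.4, 0.0, -0.9]
opening: 0.0002
```

Call:
apply_moves --rows '[0, 0, 0.5, 0, 0, 0, 0, 0, 0.6, 0, 0, 0, 0, 0, 0.6, 0, 0, 0, 0, 0, 0.6, 0, 0, 0, 0, 0, 0, 0, 0, 0]'

```text
clock: 6.92
tool_pos: [0.5973, 0.1397, 0.2228]
tool_rot: [3.131, 0.003, 2.062]
force: [0.7, 0.2, 0.7]
opening: -0.0001
```

Call:
apply_moves --rows '[0, 0, 0, 0, 0, 0, 0, 0, 0, 0, 0, 0, 0, 0, 0, 0, 0, 0, 0, 0, 0, 0, 0, 0, 0, 0, 0, 0, 0, 0]'

```text
clock: 7.33
tool_pos: [0.5933, 0.14, 0.2162]
tool_rot: [-3.139, -0.001, 2.063]
force: [0.1, -0.0, -0.7]
opening: 0.0
```

```bash
python3 look.py 5; python3 - <<'E'
from h import *
b=robot.read_camera('scene')[:,:,::-1]
cv2.imwrite('pics/sceneend.png',b)
E
```

```text
7.3333 [0.59325678 0.13997352 0.21616168] [ 0.1433732  -0.0272894  -0.69805628]
```

View pics/l5.png

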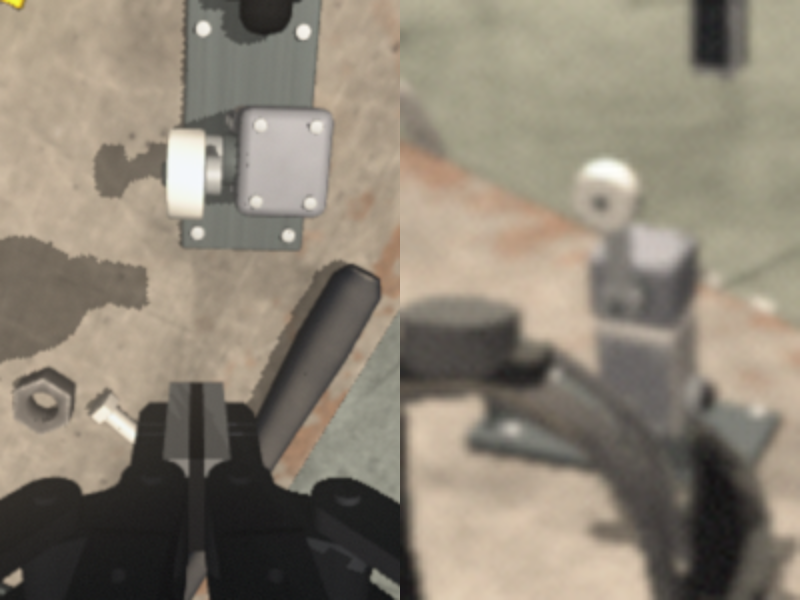

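View pics/sceneend.png

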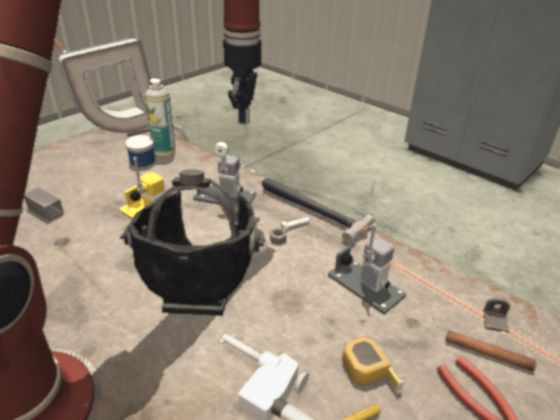

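The roller is back at scene (221,149), its starting pixel. The rod and the yellow unit look unchanged, and the gripper hangs free at z 0.216. I'm handing in.

```bash
python3 -c "
from station import robot
print(robot.hand_in())"
```

```text
the job is handed in; nothing more can be done
None
```

I tested the roller switch and handed the job in; the arm tripped, held and sprang back, and hand-in gives no verdict. With the jaws shut, I pushed the roller towards its buffer. The push reached about 0.65 rad (37–40°), judged by the roller's movement in the pictures and a force of about 6 N. I held it there for about 1.7 s, then backed off slowly and rose clear; the last moves ended at 7.3 s of the 32 s.

**Last checks:**
- **Roller:** it is back at its starting pixel, scene (221,149), so the arm stands upright.
- **Other arms:** the rod switch and the yellow look-alike look unmoved, and the gripper never went near the rod switch.
- **Gripper:** it hangs free at z 0.216, with the measured force within noise of zero.

**Small disagreements:**
- The 2 mm I added at the end moved the tool only about 0.5 mm.
- The angle estimates at the hold ranged from 0.6 to 0.7 rad, all well between the 0.45 trip point and the 1.08 limit.
- The two yaw estimates from the foot plate were 0.46 and 0.52 rad. I used 0.48.

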